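# Close the substrate bonding press with the tommy bar

### The job

A wafer on its carrier is loaded in the small bonding press. Close the press with the black-handled steel tommy bar: put the bar into the holes of the brass collar and turn the collar clockwise (seen from above), moving the bar on to the next hole when the columns stop it, until the collar comes up against its stop and the platen bears down on the wafer; then lay the bar back across both forks of its rest. Use only the bar on the collar, never the fingers, and leave the things round about where they are.

Things in the scene. Friction and masses are not known exactly. Their poses are not given: they have to be found in the camera images.
- press: Fixed bonding press: aluminium base 112 x 172 mm, four 16 mm steel columns at (+-35, +-60) mm, bridge 94 x 146 mm with its top 92 mm high, the brass collar on it. The column ends rise to 122 mm, so a bar in a front hole can swing only about 47 degrees to either side of straight front. Origin: centre of the underside, on the collar's axis; x from front (robot side at yaw 0) to back, z up.
- collar_mid (a point): Centre of the brass collar on its vertical axis, 109 mm high, level with the holes' centre lines. Collar 76 mm in diameter, 94 to 124 mm high; it keeps its height as it turns; the spindle end rises to 141 mm. Six level radial holes 60 degrees apart, 12 mm wide, countersunk, blind, their floor 10.5 mm from the axis (27 mm deep).
- collar_turn (a joint): Turn of the collar, rad; grows clockwise seen from above; 0 fully open, 2.618 (150 deg) at the hard stop; starts 85 to 118 deg short of it. At 0 a hole points straight to the press's front (-x); at q, holes lie q + n*60 deg clockwise from the front (clockwise leads to the press's +y side). Stiff (0.22 N m), stays where left; in the loose holes it lags the bar by up to 10 deg.
- collar: The brass collar as a part (same point as collar_mid; it turns with the joint). To be turned with the bar only, not touched by the fingers.
- platen: The platen, an aluminium plate 96 x 150 mm that slides down the columns under the bridge as the collar turns (2.55 mm per rad), with a sprung pad, 64 mm in diameter with black rubber facing, below it. The pad starts 3 to 4.5 mm above the wafer, touches it about 18 degrees before the stop and presses with about 9 N at the stop. Origin: centre of the pad's free underside.
- carrier: White ceramic carrier disc, 86 mm diameter, 8 mm thick, with a dark wafer 64 mm in diameter and 1.5 mm thick on it; lies loose on the press's lower block, its origin (centre of its underside) 30 mm above the bench near the press's axis. Not to be handled.
- bar: Tommy bar, 174 mm long, 0.11 kg: black square handle 14 x 14 mm, 100 mm long, and a steel shank 10 mm in diameter, its last 8 mm tapered to 5 mm. Origin on the centre line in the handle, near the balance point; x along the bar toward the tip: tip at +110 mm, shank from +40 mm, handle end at -64 mm. Starts level in its rest, centre line 50 mm high.
- bar_tip (a point): The tip of the tommy bar's steel shank, on its centre line.
- rest: Fixed rest for the bar: plate 150 x 48 x 8 mm with two upright grey forks (12 mm thick, 40 mm wide, inner gap 26 mm, prongs to 60 mm high) at x = -48 mm (handle; floor 43 mm high) and x = +62 mm (shank; floor 45 mm high). Origin: on the bench below the bar's origin when the bar lies home; x along the bar toward its tip. Between the forks it is free for fingers down to 8 mm.
- chip_box: Bystander: parts box with a clear lid, 73 x 95 x 19 mm, on the bench to the left, origin at the centre of its underside.
- waffle_tray: Bystander: small black waffle tray with dies, 50 x 50 x 6 mm, on the bench in front, origin at the centre of its underside.
- loupe: Bystander: black eye loupe, 43 mm diameter, 34 mm high, on the bench to the right, origin at the centre of its underside.
- flux_jar: Bystander: small jar with a black cap, 42 mm diameter, 52 mm high, on the bench behind the press, origin at the centre of its underside.

How it is judged (in metres and radians):
On the way, in this order (a step that is already met when the one before it is completed fails the run):
1. the bar is pushed well into a hole of the collar (tip within 24 mm of the collar's axis, at the holes' height) (horizontal distance between bar_tip and collar_mid below 0.024 m and z of bar_tip in the frame of collar_mid between -0.009 and 0.009 m), for 0.1 s.
2. the collar has been turned up against its stop (within about 4 degrees) (value of joint collar_turn above 2.55 rad), for 0.1 s.
At the end, for the whole second after the job is handed in: Collar within 4 degrees of its stop (joint over 2.55), platen pressing on the carrier's wafer with over 4 N, carrier within 10 mm of the press axis, and the bar at rest in both forks: 45 to 56 mm high, within 12 mm sideways, -22 to +30 mm lengthways and 7 degrees of home (value of joint collar_turn above 2.55 rad and contact force between platen and carrier above 4 N and horizontal distance between carrier and press below 0.01 m and z of bar in the frame of rest between 0.045 and 0.056 m and y of bar in the frame of rest between -0.012 and 0.012 m and x of bar in the frame of rest between -0.022 and 0.03 m and angle between the x axis of bar and the x axis of rest, either way round below 0.12 rad and linear speed of bar below 0.02 m/s); the robot touches nothing.
It fails at once if the fingers press on the collar (contact force between the fingers and collar above 3 N).
It fails at once if the parts box is pushed out of place (over 25 mm) (distance of chip_box from where it was at the start of the episode above 0.025 m).
It fails at once if the waffle tray is pushed out of place (over 25 mm) (distance of waffle_tray from where it was at the start of the episode above 0.025 m).
It fails at once if the loupe is pushed out of place (over 25 mm) (distance of loupe from where it was at the start of the episode above 0.025 m).
It fails at once if the jar is pushed out of place (over 25 mm) (distance of flux_jar from where it was at the start of the episode above 0.025 m).
It also fails if it takes over 61 s, if anything falls off the work surface, if the arm or the gripper's body presses on something with over 40 N, if the wrist force passes 120 N, or if a joint passes its speed limit or range.

### The arm

A 6-joint arm with a two-finger parallel gripper is mounted at the origin on a cart in front of the work surface, level with it; the furniture and walls round the work are solid. World frame = base frame: x ahead of the robot, y to its left, z up, the work surface at z = 0. Lengths are in m, angles in degrees, forces in N, time in s.
With the tool pointing down it reaches from about 0.25 to 0.85 m from the base axis. Payload 12.5 kg.
Tool frame: the origin (TCP) lies midway between the tips of the shut fingers; the grasp point (between the pads) lies ctrl.pinch_z behind it (ctrl.pinch_z is the distance from the TCP to the grasp point, in m); z points along the fingers, y is the line along which they close (so a half turn about z gives the same grasp; the last joint's range is limited). The gripper opens to 93 mm and grips with 3 to 60 N. Pads are 15 mm wide; open, the fingers measure 128 mm over their backs; the gripper's body (75 mm by 188 mm) begins 65 mm behind the grasp point.
Start: joints at [67.918, 20.094, 94.641, -0, 65.266, -4.847], TCP at [0.163, 0.525, 0.219] pointing down, gripper open.
Joint ranges: [-157.81, 157.81], [-45, 120.19], [0.68, 151.7], [-89.99, 269.99], [4.06, 180], [-164.3, 164.3]. Speed limits (degrees/s): [127.2, 127.2, 159.86, 180, 180, 180].

### API

Orientations are given as [roll, pitch, yaw] about the fixed x, y, z axes, in that order (R = Rz(yaw) Ry(pitch) Rx(roll)).
In Python, from cell import ctrl gives the robot as it stands.
- The arm moves only by the shell command python3 -m inch 'ROWS' [FORCE]. ROWS is JSON, a list of rows, each a list of 7 numbers: the shift along the tool's x, y, z in mm, then the turn, a rotation vector about the tool's x, y, z in rad, then the finger opening in mm, from 0 to 93. In form: [[dx, dy, dz, wx, wy, wz, grip], ...]. A call has 1 to 12 rows; each row is the pose to reach, as a shift and turn from the pose commanded when the call began, along the tool's axes at that moment; what a row does not reach only later rows make up. A row lasts 1/12 s, in which the tool goes at most 41.7 mm and 7.16 degrees, less where a joint would pass 70% of its speed; a pose out of reach is approached as far as the arm can. A call with a gripper value outside its range is refused whole. The fingers move at their own pace and stop on an object; FORCE is the grip in N (left out, the last holds). Time passes only in rows, so rows that repeat a pose let the fingers close. It gives the time, the measured TCP pose, the force, the opening and the grip force at its end, in the units of the state.
- ctrl.sense(): the state, without advancing time (a new reading comes with each control period).
- ctrl.snapshot(name): name is "side" or "top"; returns (picture, depth): 480x640x3 uint8, red, green, blue; 480x640 float32, m along the optical axis (not along the pixel's ray), 0 where there is no reading.
- ctrl.camera_params(name): a dict with "vertical_fov" (degrees; the focal length in pixels is half the picture's height over the tangent of half this angle, whatever the lens; pixels are square), "cx", "cy" (the principal point, pixels), "k1" (the pictures are not rectified: a ray, as slopes to the right and down, at radius r is drawn at 1 + k1 r^2 times it, then the intrinsics apply), "world_from_camera" (4x4, takes a point from camera to world coordinates). Camera axes: x right, y down, z forward; pixel columns grow to the right and rows downward; lengths in m; the calibration is good to about 2 mm. A picture is of the moment at which its call begins. camera_params takes no time and is no camera call.
- ctrl.hand_in(): hands the job in; it is judged then, once.
The state is a dict: "t": time; "qpos": joint angles; "qvel": joint speeds; "effort": joint torques, N m; "eef_pos": TCP position; "eef_rot": TCP orientation; "contact_force": force on the tool from outside, world axes, zero at the start; "wrist_torque": the same for the moment, N m; "opening": finger opening in m; "finger_force": force on a finger pad.
Only numpy, scipy, OpenCV 4.12 (cv2) and the standard library are available. Lean on these libraries where they do the work, as an engineer would, in place of code of your own. Each camera call takes 0.05 s, during which the arm holds its last target. There are 200 camera calls.

## Working session

There is one attempt and no reset: what is moved stays moved. The work goes in short steps, Python scripts to look and compute and a shell command to move; the robot and the scene stay as the last step left them, time stands still between calls to the robot, and variables do not carry over. Pictures are saved under pics/ and viewed, at most 10 in all, crops included, and the job is handed in when it is done.

```bash
ls; mkdir -p pics
python3 - <<'E'
from cell import ctrl
import cv2,numpy as np
for n in("top","side"):
    p,d=ctrl.snapshot(n); cv2.imwrite(f"pics/{n}0.png",p[...,::-1]); np.save(f"pics/{n}0.npy",d)
    print(n,ctrl.camera_params(n))
print(ctrl.pinch_z,ctrl.sense())
E
```

```text
pics
top {'vertical_fov': 43.89498876436491, 'cx': 326.87249154687476, 'cy': 242.98497934441218, 'k1': -0.034510572539265164, 'world_from_camera': array([[-0.00291998, -0.98021631,  0.19790772,  0.34681229],
       [-0.99999325,  0.00242123, -0.00276201, -0.03352501],
       [ 0.00222819, -0.19791445, -0.98021676,  1.14854449],
       [ 0.        ,  0.        ,  0.        ,  1.        ]])}
side {'vertical_fov': 44.160578484654714, 'cx': 325.0928856460574, 'cy': 245.79482231880544, 'k1': -0.030506037356760805, 'world_from_camera': array([[ 0.82628722, -0.29024584,  0.48270776,  0.06445814],
       [-0.5628203 , -0.39203686,  0.72769527, -0.74973203],
       [-0.02197129, -0.87296303, -0.48729129,  0.58205888],
       [ 0.        ,  0.        ,  0.        ,  1.        ]])}
0.0188 {'t': 0.1, 'qpos': array([ 6.79188435e+01,  2.01208782e+01,  9.46696789e+01, -1.51568234e-04,
        6.52652543e+01, -4.84849427e+00]), 'qvel': array([-0.03032148,  0.01609374, -0.07655196,  0.10829717,  0.01725578,
       -0.02927129]), 'effort': array([-3.40740244e-04, -4.98016655e+01, -2.85703272e+01,  6.99947658e-02,
        2.38852267e-02, -1.81033488e-05]), 'eef_pos': array([0.16282172, 0.52505509, 0.21818273]), 'eef_rot': array([-1.79944377e+02, -4.58014003e-03,  1.62767399e+02]), 'contact_force': array([-0.32590556,  0.04182709,  0.07792538]), 'wrist_torque': array([ 0.04435613,  0.00111052, -0.03187457]), 'finger_force': 0.0, 'opening': 0.0932507972011846}
```

View pics/top0.png

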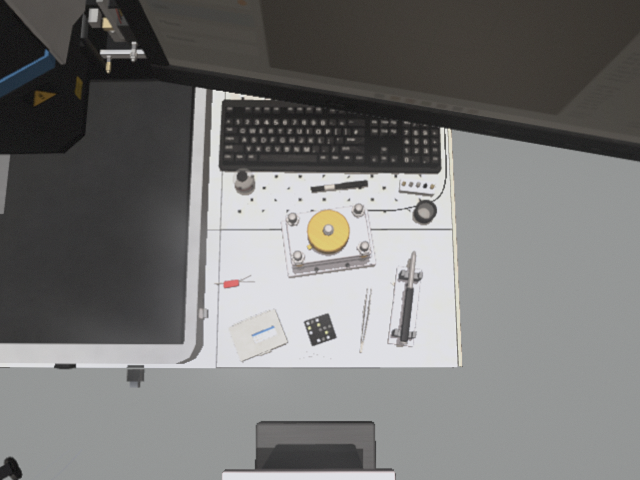

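View pics/side0.png

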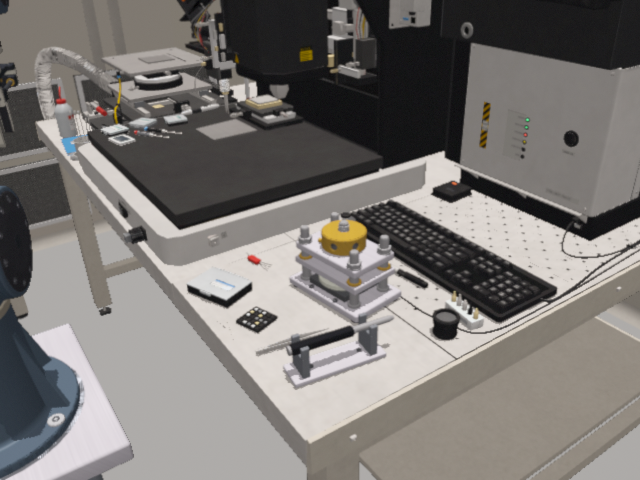

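The top view shows the press at about (328,240), collar at (328,231), the bar in its rest at (408,300) with its tip up (+x), the loupe at (425,211) and the tray at (320,329). The side view shows the collar at (344,236) and the bar at (335,337). I'll zoom in on both.

```bash
cat > h.py <<'E'
import numpy as np,cv2
from cell import ctrl
def cam(n):
    c=ctrl.camera_params(n); f=240/np.tan(np.radians(c["vertical_fov"]/2)); 
    return c,f,c["world_from_camera"]
def ray(n,u,v):
    c,f,T=cam(n); d=np.array([(u-c["cx"])/f,(v-c["cy"])/f]); s=d.copy()
    for _ in range(20): s=d/(1+c["k1"]*(s@s))
    return T[:3,3],T[:3,:3]@np.array([s[0],s[1],1])
def onz(n,u,v,z):
    o,r=ray(n,u,v); return o+r*(z-o[2])/r[2]
def proj(n,P):
    c,f,T=cam(n); p=T[:3,:3].T@(np.asarray(P,float)-T[:3,3]); s=p[:2]/p[2]; s=s*(1+c["k1"]*(s@s)); return s*f+[c["cx"],c["cy"]]
def cloud(n,d):
    c,f,T=cam(n); v,u=np.mgrid[:480,:640]; a=np.stack([(u-c["cx"])/f,(v-c["cy"])/f]); s=a.copy()
    for _ in range(10): s=a/(1+c["k1"]*(s**2).sum(0))
    p=np.stack([s[0]*d,s[1]*d,d],-1); return p@T[:3,:3].T+T[:3,3]
E
python3 - <<'E'
import cv2,numpy as np
a=cv2.imread("pics/top0.png")[195:285,275:385]; b=cv2.imread("pics/side0.png")[205:325,285:405]; e=cv2.imread("pics/top0.png")[240:355,375:435]
r=lambda i,h:cv2.resize(i,(int(i.shape[1]*h/i.shape[0]),h),interpolation=cv2.INTER_CUBIC)
A=r(a,300);E=r(e,300); 
out=np.zeros((600,800,3),np.uint8); out[:300,:A.shape[1]]=A; out[300:,:E.shape[1]]=E; B=r(b,430); out[:430,370:800]=B
cv2.imwrite("pics/crop1.png",out); print(A.shape,E.shape)
E
```

```text
(300, 366, 3) (300, 156, 3)
```

View pics/crop1.png

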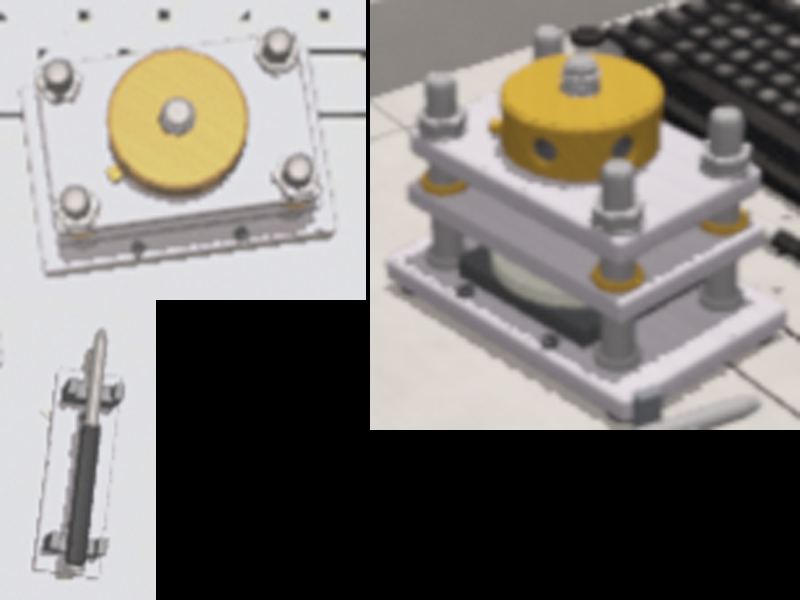

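The crop shows column tops in the top view at about (60,70), (280,42), (298,167), (77,199), and two holes facing the side camera at full-image pixels (334,246) and (356,246). The bar lies in both forks, tip toward +x.

Run:
```python
from h import *
from scipy.optimize import least_squares as LS
uv=np.array([(60,70),(280,42),(298,167),(77,199)])/3.3333+[275,195]
L=np.array([(35,60),(35,-60),(-35,-60),(-35,60)])/1e3
def P(p,l,z): c,s=np.cos(p[2]),np.sin(p[2]); return [p[0]+c*l[0]-s*l[1],p[1]+s*l[0]+c*l[1],z]
def res(p): return np.concatenate([proj("top",P(p,l,.122))-q for l,q in zip(L,uv)])
s=LS(res,[.4,0,0]); p=s.x; print("press",p[:2],np.degrees(p[2]),s.fun.round(1))
# collar top from depth + colour
for n in("top","side"):
    im=cv2.imread(f"pics/{n}0.png");d=np.load(f"pics/{n}0.npy");C=cloud(n,d)
    h=cv2.cvtColor(im,cv2.COLOR_BGR2HSV); m=(h[...,0]>15)&(h[...,0]<32)&(h[...,1]>110)&(abs(C[...,2]-.124)<.006)&(np.hypot(C[...,0]-p[0],C[...,1]-p[1])<.06)
    Q=C[m]; print(n,"collar top",len(Q),Q.mean(0),(Q.min(0)+Q.max(0))/2)
    m=(h[...,2]<75)&(C[...,2]>.04)&(C[...,2]<.075)&(abs(C[...,1]+.17)<.06)&(C[...,0]<.35)
    Q=C[m]; c=Q.mean(0); w=np.linalg.svd((Q-c)[:,:2],full_matrices=False)[2][0]; t=(Q-c)[:,:2]@w
    print("handle",len(Q),c,np.degrees(np.arctan(w[1]/w[0])),t.min(),t.max(),np.percentile(Q[:,2],[5,50,95]), c[:2]+w*(t.min()+t.max())/2)
for u,v in((333.8,246.3),(356.2,245.7)):
    o,r=ray("side",u,v)
    # intersect with cylinder R=.038 about press axis
    a=r[:2]@r[:2];b=2*r[:2]@(o[:2]-p[:2]);c=(o[:2]-p[:2])@(o[:2]-p[:2])-.037**2
    t=(-b-np.sqrt(b*b-4*a*c))/2/a; X=o+r*t; l=X[:2]-p[:2]; ang=np.arctan2(l[1],l[0])-p[2]
    cw=np.degrees(np.pi-ang)%360  # cw from front(-x) toward +y
    print("hole",X,cw)
# bar tip, end in top: E scale 300/115
for n,(u,v) in dict(tip=(101,332),sh=(92,425),end=(76,563)).items():
    print(n,onz("top",375+u/2.609,240+v/2.609,.052))
```

```text
press [ 0.57618337 -0.03964788] 7.7160569865384065 [-0.5  0.1  0.3 -0.4  0.8  0.3 -0.6 -0.1]
top collar top 1196 [ 0.57583689 -0.03843765  0.12354182] [ 0.57651536 -0.03851368  0.12382629]<stdin>:14: RuntimeWarning: Mean of empty slice.
  ret = um.true_divide(
Traceback (most recent call last):
IndexError: index 0 is out of bounds for axis 0 with size 0
```

Run:
```python
from h import *
p=np.array([.5763,-.039,np.radians(7.7)])
for n in("top","side"):
    im=cv2.imread(f"pics/{n}0.png");d=np.load(f"pics/{n}0.npy");C=cloud(n,d)
    h=cv2.cvtColor(im,cv2.COLOR_BGR2HSV); m=(h[...,0]>15)&(h[...,0]<32)&(h[...,1]>110)&(abs(C[...,2]-.124)<.006)&(np.hypot(C[...,0]-p[0],C[...,1]-p[1])<.06)
    Q=C[m]; print(n,"collar top",len(Q),Q.mean(0),(Q.min(0)+Q.max(0))/2)
    X0=onz("top",408,300,.05)
    m=(np.hypot(C[...,0]-X0[0],C[...,1]-X0[1])<.13)&(C[...,2]>.047)&(C[...,2]<.075)
    Q=C[m]; print(X0,len(Q))
    q=Q[Q[:,2]>.05]; c=q.mean(0); w=np.linalg.svd((q-c)[:,:2],full_matrices=False)[2][0]; w*=np.sign(w[0]); 
    m2=m&(h[...,2]<85); q=C[m2]; c=q.mean(0); w=np.linalg.svd((q-c)[:,:2],full_matrices=False)[2][0]; w*=np.sign(w[0]); t=(q-c)[:,:2]@w
    print("dark",len(q),c,np.degrees(np.arctan2(w[1],w[0])),np.percentile(t,[1,99]),np.percentile(q[:,2],[5,50,95]))
    tt=(Q-c)[:,:2]@w; print("all along",tt.min(),tt.max())
for u,v in((333.8,246.3),(356.2,245.7)):
    o,r=ray("side",u,v)
    a=r[:2]@r[:2];b=2*r[:2]@(o[:2]-p[:2]);c=(o[:2]-p[:2])@(o[:2]-p[:2])-.037**2
    t=(-b-np.sqrt(b*b-4*a*c))/2/a; X=o+r*t; l=X[:2]-p[:2]; ang=np.arctan2(l[1],l[0])-p[2]
    print("hole",X,np.degrees(np.pi-ang)%360)
for n,(u,v) in dict(tip=(101,332),sh=(92,425),end=(76,563)).items():
    print(n,onz("top",375+u/2.609,240+v/2.609,.054))
```

```text
top collar top 1196 [ 0.57583689 -0.03843765  0.12354182] [ 0.57651536 -0.03851368  0.12382629]
[ 0.46073301 -0.18625474  0.05      ] 835
dark 201 [ 0.43243161 -0.18170677  0.0561918 ] -8.432659475986304 [-0.04593277  0.04899265] [0.05262766 0.05622988 0.05921426]
all along -0.05145527408976949 0.12159747816823677
side collar top 746 [ 0.56946559 -0.04624006  0.123863  ] [ 0.57327114 -0.03998484  0.12390596]
[ 0.46073301 -0.18625474  0.05      ] 1656
dark 689 [ 0.43065013 -0.18590464  0.05457603] -9.214168153691643 [-0.04800265  0.07306489] [0.04818397 0.05571993 0.05845828]
all along -0.053839143251227566 0.12426277706729635
hole [ 0.54269247 -0.05447688  0.10987765] 342.973070537974
hole [ 0.57240232 -0.07579413  0.1106959 ] 283.746914787511
tip [ 0.33877855 -0.19255727  0.054     ]
sh [ 0.27633807 -0.1845563   0.054     ]
end [ 0.18593191 -0.17126873  0.054     ]
```

```bash
cat >> h.py <<'E'
from scipy.spatial.transform import Rotation as Ro
def delta(xyz,yaw,s=None):
    "shift mm, turn rad in tool axes from measured pose to TCP xyz, tool down, tool x at yaw deg"
    s=s or ctrl.sense(); R0=Ro.from_euler("xyz",s["eef_rot"],degrees=True); R1=Ro.from_euler("xyz",[180,0,yaw],degrees=True)
    return (R0.inv().apply(np.array(xyz)-s["eef_pos"])*1e3).round(1),(R0.inv()*R1).as_rotvec().round(4)
E
python3 - <<'E'
from h import *
for n,(u,v) in dict(tip=(101,32),sh=(92,125),end=(76,263)).items():
    print(n,onz("top",375+u/2.6,240+v/2.609,.054))
for n in("top","side"):
    im=cv2.imread(f"pics/{n}0.png");d=np.load(f"pics/{n}0.npy");C=cloud(n,d); X0=np.array([.445,-.184]); w=np.array([np.cos(np.radians(-8.8)),np.sin(np.radians(-8.8))])
    r=C[...,:2]-X0; t=r@w; s=r@[-w[1],w[0]]
    for a,b in((-.04,-.02),(-.02,0),(0,.02),(.02,.035),(.045,.054),(.072,.1)):
        m=(t>a)&(t<b)&(abs(s)<.012)&(C[...,2]>.04)&(C[...,2]<.066); z=C[...,2][m]
        print(n,a,m.sum(),"s mid",(np.percentile(s[m],3)+np.percentile(s[m],97))/2*1e3,"ztop",np.percentile(z,90))
    m=(abs(s)<.012)&(C[...,2]>.046)&(C[...,2]<.066)&(abs(t)<.15); print("ext",t[m].min(),t[m].max())
for n in((425,211),(245,180),(320,329)): print(onz("top",*n,.034))
print(delta((.445,-.184,.15),-8.8))
E
```

```text
tip [ 0.54968774 -0.19928187  0.054     ]
sh [ 0.48268261 -0.19076591  0.054     ]
end [ 0.38604637 -0.17670487  0.054     ]
top -0.04 94 s mid 0.2023033418427837 ztop 0.0591697965364316
top -0.02 87 s mid 0.595885373853185 ztop 0.05852528492845459
top 0 94 s mid 0.4321477280020726 ztop 0.058855932710106695
top 0.02 64 s mid 0.9780421864727428 ztop 0.05881113952640717
top 0.045 24 s mid 0.9440705597898759 ztop 0.05556424633564947
top 0.072 81 s mid 1.3727955905764488 ztop 0.056556483417895986
ext -0.06424913849100698 0.10882723018919728
side -0.04 156 s mid -1.7072920413092316 ztop 0.058155454826069375
side -0.02 156 s mid -1.8718175520101104 ztop 0.05809540754908099
side 0 154 s mid -1.753389380264753 ztop 0.05809253988198082
side 0.02 114 s mid -1.2379567388032853 ztop 0.058234192844262886
side 0.045 39 s mid -1.673754174103375 ztop 0.05578513026036933
side 0.072 112 s mid -0.6179672474066528 ztop 0.05595756109700323
ext -0.06775456063340965 0.10744041268934498
[ 0.63443974 -0.22650842  0.034     ]
[0.69767562 0.12279924 0.034     ]
[ 0.40898484 -0.02343276  0.034     ]
(array([-479.6, -593.6,   68.7]), array([-2.0000e-04,  1.4000e-03,  2.9944e+00]))
```

```bash
python3 -m inch '[[-10,-12,0,0,0,0.06,93],[-24,-30,0,0,0,0.15,93],[-43,-53,0,0,0,0.27,93],[-62,-77,0,0,0,0.39,93],[-82,-101,0,0,0,0.51,93],[-101,-125,0,0,0,0.63,93],[-120,-148,0,0,0,0.75,93],[-139,-172,0,0,0,0.87,93],[-158,-196,0,0,0,0.99,93],[-178,-220,0,0,0,1.11,93],[-197,-244,0,0,0,1.23,93],[-212,-262,0,0,0,1.32,93]]' 30; python3 -c "
from h import *
print(delta((.445,-.1842,.15),-8.3))"
```

```text
t: 1.1
eef_pos: [0.2879, 0.2104, 0.2185]
eef_rot: [-180.0, 0.0, 86.8]
contact_force: [0.6, -0.0, -0.4]
opening: 0.093
finger_force: 0.0
(array([-385.1,  179.2,   68.6]), array([2.000e-04, 3.000e-04, 1.659e+00]))
```

```bash
python3 -m inch '[[-17,8,0,0,0,0.07,93],[-43,20,0,0,0,0.19,93],[-71,33,3,0,0,0.31,93],[-99,46,6,0,0,0.43,93],[-127,59,9,0,0,0.55,93],[-155,72,12,0,0,0.67,93],[-183,85,15,0,0,0.79,93],[-211,98,18,0,0,0.91,93],[-239,111,21,0,0,1.03,93],[-267,124,24,0,0,1.15,93],[-295,137,27,0,0,1.27,93],[-315,147,30,0,0,1.36,93]]'; python3 -c "
from h import *
print(delta((.445,-.1842,.12),-8.3))"
```

```text
t: 2.1
eef_pos: [0.4193, -0.1119, 0.1883]
eef_rot: [180.0, 0.0, 8.8]
contact_force: [0.7, -0.1, 0.2]
opening: 0.0931
finger_force: 0.0
(array([14.4, 75.4, 68.4]), array([2.000e-04, 0.000e+00, 2.983e-01]))
```

```bash
python3 -m inch '[[3,13,8,0,0,0.06,60],[6,30,20,0,0,0.13,50],[10,50,35,0,0,0.21,50],[13,67,52,0,0,0.27,50],[14.4,75.4,68,0,0,0.298,50],[14.4,75.4,82,0,0,0.298,50],[14.4,75.4,102,0,0,0.298,50],[14.4,75.4,122,0,0,0.298,50],[14.4,75.4,139,0,0,0.298,50],[14.4,75.4,151,0,0,0.298,50],[14.4,75.4,157,0,0,0.298,50],[14.4,75.4,157,0,0,0.298,50]]'
python3 - <<'E'
from h import *
print(delta((.445,-.1842,.0312),-8.3),ctrl.sense()["eef_rot"])
p,d=ctrl.snapshot("side"); c=p[250:400,240:440,::-1]; cv2.imwrite("pics/s1.png",cv2.resize(c,(800,600),interpolation=cv2.INTER_CUBIC))
E
```

```text
t: 3.1
eef_pos: [0.4445, -0.1815, 0.0306]
eef_rot: [-180.0, 0.1, -7.9]
contact_force: [-0.3, -0.1, -0.5]
opening: 0.0502
finger_force: 0.0
(array([ 0.9,  2.6, -0.6]), array([-0.0008,  0.0022,  0.0077])) [-1.79955858e+02  1.24964430e-01 -7.86064357e+00]
```

View pics/s1.png

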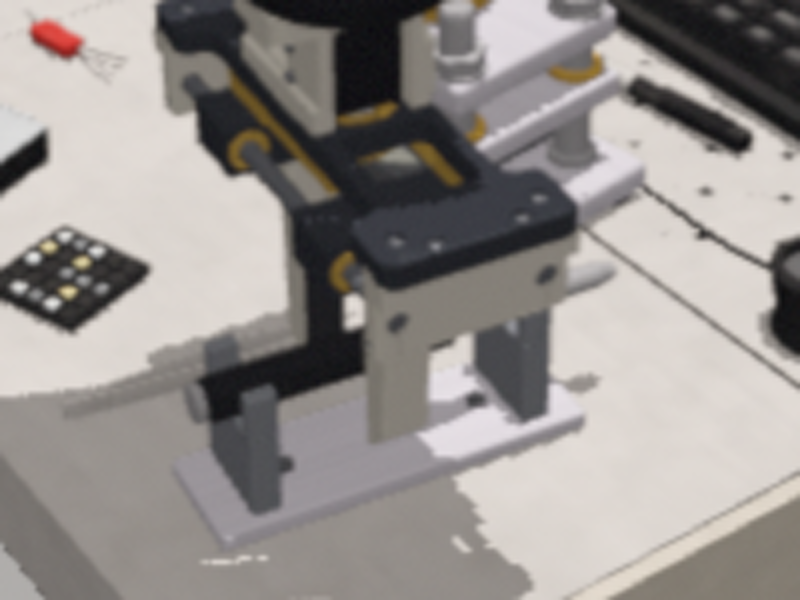

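The fingers straddle the handle between the forks (near finger at (400,400), handle at (270,375)). I'll close now.

```bash
python3 -m inch '[[0,1,0,0,0,0,50],[0,1,0,0,0,0,40],[0,1,0,0,0,0,25],[0,1,0,0,0,0,8],[0,1,0,0,0,0,5],[0,1,0,0,0,0,5],[0,1,0,0,0,0,5],[0,1,0,0,0,0,5],[0,1,0,0,0,0,5],[0,1,0,0,0,0,5]]' 40
python3 - <<'E'
from h import *
s=ctrl.sense(); print(s["eef_pos"],s["eef_rot"])
E
```

```text
t: 3.98
eef_pos: [0.445, -0.1828, 0.0317]
eef_rot: [-180.0, -0.0, -7.9]
contact_force: [-0.7, -0.2, 2.4]
opening: 0.0137
finger_force: 40.0
[ 0.4450397  -0.18277102  0.03170075] [-1.79999056e+02 -1.98132534e-03 -7.85876304e+00]
```

```bash
python3 -m inch '[[0,0,-8,0,0,0,5],[0,0,-22,0,0,0,5],[0,0,-40,0,0,0,5],[0,-5,-60,0,0,-0.03,5],[-3,-15,-80,0,0,-0.1,5],[-8,-28,-95,0,0,-0.2,5],[-13,-42,-100,0,0,-0.3,5],[-18,-56,-100,0,0,-0.4,5],[-22,-67,-100,0,0,-0.49,5],[-25,-75,-100,0,0,-0.562,5],[-25.3,-75.1,-100,0,0,-0.562,5],[-25.3,-75.1,-100,0,0,-0.562,5]]'
python3 - <<'E'
from h import *
a=np.radians(24.3); print(delta((.576-.16*np.cos(a),-.0391-.16*np.sin(a),.0907),24.3))
E
```

```text
t: 4.98
eef_pos: [0.4302, -0.1049, 0.132]
eef_rot: [180.0, -0.0, 24.2]
contact_force: [0.1, -0.4, -1.6]
opening: 0.0138
finger_force: 40.0
(array([-0. ,  0. , 41.3]), array([ 0.0002, -0.0001, -0.0009]))
```

Lower to hole height, then measure the bar and collar together in both cameras.

```bash
python3 -m inch '[[0,0,8,0,0,0,5],[0,0,20,0,0,0,5],[0,0,33,0,0,0,5],[0,0,40,0,0,0,5],[0,0,41,0,0,0,5],[0,0,41,0,0,0,5],[0,0,41,0,0,0,5]]'
python3 - <<'E'
from h import *
s=ctrl.sense(); print(s["eef_pos"],s["eef_rot"])
P={n:ctrl.snapshot(n) for n in("top","side")}
out=[]
for n in P:
    p,d=P[n]; cv2.imwrite(f"pics/{n}2.png",p[...,::-1]); np.save(f"pics/{n}2.npy",d)
t=P["top"][0][195:295,270:390,::-1]; q=P["side"][0][205:285,290:390,::-1]
o=np.zeros((600,800,3),np.uint8); T=cv2.resize(t,(400,333),interpolation=2);Q=cv2.resize(q,(400,320),interpolation=2); o[:333,:400]=T;o[:320,400:]=Q
cv2.imwrite("pics/c2.png",o[:340])
E
```

```text
t: 5.57
eef_pos: [0.4305, -0.1052, 0.0909]
eef_rot: [180.0, -0.0, 24.3]
contact_force: [-0.4, 0.0, -2.0]
opening: 0.0136
finger_force: 40.0
[ 0.43046191 -0.1052199   0.0909097 ] [ 1.79985686e+02 -1.38301352e-02  2.42977946e+01]
```

View pics/c2.png

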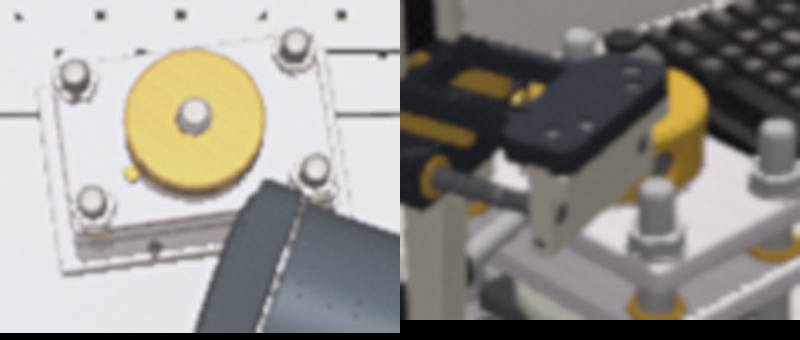

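The gripper hides the tip from both cameras. I'll check the hole angle against the side camera's own view of the collar before inserting by feel.

Run:
```python
from h import *
im=cv2.imread("pics/side0.png"); h=cv2.cvtColor(im,cv2.COLOR_BGR2HSV)
m=((h[...,0]>12)&(h[...,0]<35)&(h[...,1]>110)); m[:215]=0;m[258:]=0;m[:,:315]=0;m[:,375:]=0
r=[(v,*np.where(m[v])[0][[0,-1]]) for v in range(222,256,3) if m[v].any()]; print(r)
print(proj("side",[.576,-.0391,.124]),proj("side",[.576,-.0391,.094]))
for x,y in((.576,-.0391),(.5763,-.0385)):
  for dz in(.109,.094): 
    th=np.linspace(0,2*np.pi,200); q=np.array([proj("side",[x+.038*np.cos(t),y+.038*np.sin(t),dz]) for t in th]); print(dz,q[:,0].min(),q[:,0].max(),q[:,1].max())
# dark hole centroids
g=h[...,2].astype(float); v,u=np.mgrid[238:254,325:366]; print(g[240:253,327:364].astype(int))
```

```text
[(222, np.int64(330), np.int64(360)), (225, np.int64(326), np.int64(364)), (228, np.int64(323), np.int64(366)), (231, np.int64(322), np.int64(366)), (234, np.int64(322), np.int64(366)), (237, np.int64(322), np.int64(366)), (240, np.int64(319), np.int64(364)), (243, np.int64(322), np.int64(364)), (246, np.int64(323), np.int64(364)), (249, np.int64(325), np.int64(362)), (252, np.int64(329), np.int64(348))]
[344.73971362 229.49660253] [344.84270492 245.19871668]
0.109 322.1951020911544 367.446380435247 248.5219818050473
0.094 322.410857916799 367.331954982155 256.4981212775798
0.109 322.1434023701825 367.36806345933564 248.32213072748314
0.094 322.3594089940337 367.25428724383687 256.2950002633791
[[120 123 129 139 151 161 167 175 181 184 194 198 201 203 202 201 201 201
  201 202 201 200 195 189 186 181 175 165 154 144 135 124 122 120 120 118
  114]
 [119 120 121 123 126 130 135 142 150 155 159 163 170 171 171 173 174 170
  167 169 170 167 162 156 152 146 143 135 127 124 122 118 118 119 121 118
  115]
 [119 120 120 121 120 120 121 125 127 129 130 132 137 138 139 141 141 137
  133 136 13
[... 919 characters left out ...]
 127 127 128 126 124 124 123 111  91  84  88 108 132 142 133 125 122 120
  122]
 [118 118 122 131 138 132 113  94  92 107 122 126 125 127 127 126 125 126
  126 127 128 126 125 127 137 146 144 144 145 147 152 148 128 123 122 124
  144]
 [118 117 118 125 137 145 142 132 126 124 126 126 125 125 127 126 126 126
  125 126 127 127 128 140 164 177 179 180 179 177 165 140 124 123 128 145
  182]
 [125 121 120 121 127 135 138 135 130 127 126 126 125 126 126 127 127 127
  126 125 126 127 129 153 181 188 188 188 188 186 173 142 126 129 142 179
  212]
 [143 134 126 122 122 125 128 127 126 126 127 126 127 126 126 127 127 128
  126 125 125 123 121 142 173 183 185 186 185 179 165 139 133 148 162 194
  219]]
```

```bash
python3 -m inch '[[4,0,0,0,0,0,5],[9,0,0,0,0,0,5],[12,0,0,0,0,0,5],[14,0,0,0,0,0,5],[16,0,0,0,0,0,5],[18,0,0,0,0,0,5],[20,0,0,0,0,0,5],[20,0,0,0,0,0,5]]'
```

```text
t: 6.33
eef_pos: [0.4487, -0.0966, 0.0906]
eef_rot: [180.0, -0.0, 24.3]
contact_force: [0.3, -0.4, -0.9]
opening: 0.0137
finger_force: 40.0
```

```bash
python3 -m inch '[[2,0,0,0,0,0,5],[4,0,0,0,0,0,5],[6,0,0,0,0,0,5],[8,0,0,0,0,0,5],[10,0,0,0,0,0,5],[12,0,0,0,0,0,5],[14,0,0,0,0,0,5],[14,0,0,0,0,0,5],[14,0,0,0,0,0,5]]'
```

```text
t: 7.08
eef_pos: [0.4612, -0.0909, 0.0906]
eef_rot: [-180.0, 0.0, 24.3]
contact_force: [-0.5, 0.2, -1.1]
opening: 0.0136
finger_force: 40.0
```

```bash
python3 -m inch '[[0.1,-5.5,0,0,0,0.0436,5],[0.7,-13.2,0,0,0,0.1047,5],[1.9,-21.9,0,0,0,0.1745,5],[3.7,-30.5,0,0,0,0.2443,5],[6.2,-38.9,0,0,0,0.3142,5],[9.2,-47.2,0,0,0,0.384,5],[9.2,-47.2,0,0,0,0.384,5],[9.2,-47.2,0,0,0,0.384,5]]'
python3 - <<'E'
from h import *
s=ctrl.sense(); print(s["eef_pos"],s["eef_rot"],s["wrist_torque"])
p,d=ctrl.snapshot("side"); cv2.imwrite("pics/side3.png",cv2.resize(p[195:315,270:430,::-1],(640,480),interpolation=2))
E
```

```text
t: 7.75
eef_pos: [0.4496, -0.0444, 0.0905]
eef_rot: [180.0, 0.1, 2.4]
contact_force: [-2.5, -5.1, -1.6]
opening: 0.0141
finger_force: 40.4
[ 0.44959173 -0.04439082  0.09054931] [1.79976844e+02 6.06590346e-02 2.40996484e+00] [-0.99146654  0.6437803  -0.51932806]
```

View pics/side3.png

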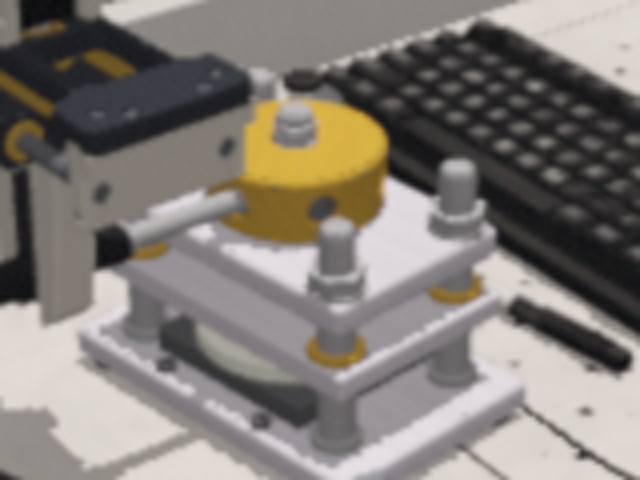

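The bar sits in its hole at crop (235,203), and the next hole shows at (320,207), so the collar has turned about 15° and lags the bar by about 7°. Continuing the stroke, then backing off the slack.

```bash
python3 -m inch '[[0.3,-8.8,0,0,0,0.0698,5],[1.6,-19.8,0,0,0,0.157,5],[3.5,-29.5,0,0,0,0.2356,5],[6.2,-39.1,0,0,0,0.3142,5],[9.6,-48.4,0,0,0,0.3927,5],[14.3,-58.4,0,0,0,0.48,5],[14.3,-58.4,0,0,0,0.48,5],[14.3,-58.4,0,0,0,0.48,5],[11.4,-52.4,0,0,0,0.427,5],[8.8,-46.4,0,0,0,0.375,5],[8.8,-46.4,0,0,0,0.375,5]]'
python3 - <<'E'
from h import *
s=ctrl.sense(); print(s["eef_pos"],s["eef_rot"],s["wrist_torque"])
p,d=ctrl.snapshot("side"); cv2.imwrite("pics/side4.png",cv2.resize(p[195:315,270:430,::-1],(640,480),interpolation=2))
E
```

```text
t: 8.72
eef_pos: [0.4568, 0.0017, 0.0906]
eef_rot: [180.0, -0.0, -18.9]
contact_force: [-0.1, -0.3, -2.1]
opening: 0.0138
finger_force: 40.0
[0.45675363 0.00171285 0.09061019] [ 1.79997998e+02 -1.08432432e-04 -1.88558851e+01] [0.05919264 0.16013088 0.0266737 ]
```

View pics/side4.png

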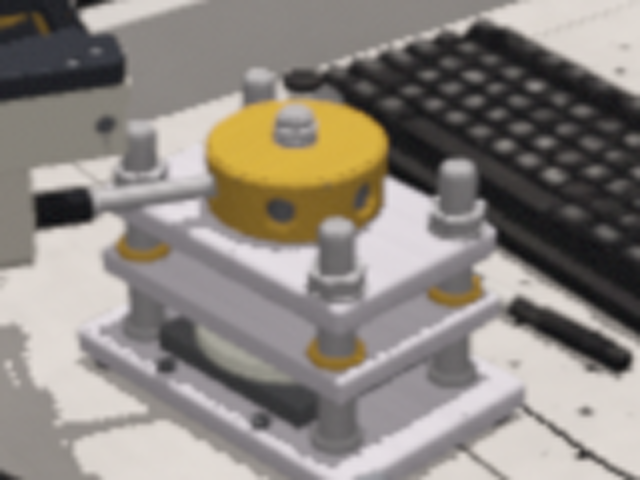

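Holes are now at crop (281,210) and (368,203), so the next hole points to a world angle of about 223°. I'll pull out and swing back to it at a bar yaw of about 43°.

```bash
python3 -m inch '[[-3,0,0,0,0,0,5],[-9,0,0,0,0,0,5],[-17,0,0,0,0,0,5],[-25,0,0,0,0,0,5],[-31,0,0,0,0,0,5],[-34,0,0,0,0,0,5],[-34,0,0,0,0,0,5]]'; python3 -c "
import numpy as np
for t in (2,6,11,17,23,29,35,41,47,53,58,61.9): a=np.radians(t); print(round(160*(1-np.cos(a)),1),round(160*np.sin(a),1),round(-a,3))
from h import *
s=ctrl.sense();y=np.radians(s['eef_rot'][2]);v=np.array([.576,-.0391])-s['eef_pos'][:2];print(v@[np.cos(y),np.sin(y)],v@[-np.sin(y),np.cos(y)],s['eef_rot'])"
```

```text
t: 9.35
eef_pos: [0.4242, 0.014, 0.0907]
eef_rot: [180.0, 0.0, -19.1]
contact_force: [1.5, -0.1, -1.2]
opening: 0.0136
finger_force: 40.0
0.1 5.6 -0.035
0.9 16.7 -0.105
2.9 30.5 -0.192
7.0 46.8 -0.297
12.7 62.5 -0.401
20.1 77.6 -0.506
28.9 91.8 -0.611
39.2 105.0 -0.716
50.9 117.0 -0.82
63.7 127.8 -0.925
75.2 135.7 -1.012
84.6 141.1 -1.08
0.16081041464815676 -0.0004954541346646604 [ 1.79997454e+02  8.56386562e-03 -1.91223662e+01]
```

```bash
python3 -m inch '[[0.1,5.6,0,0,0,-0.035,5],[0.9,16.7,0,0,0,-0.105,5],[2.9,30.5,0,0,0,-0.192,5],[7.0,46.8,0,0,0,-0.297,5],[12.7,62.5,0,0,0,-0.401,5],[20.1,77.6,0,0,0,-0.506,5],[28.9,91.8,0,0,0,-0.611,5],[39.2,105.0,0,0,0,-0.716,5],[50.9,117.0,0,0,0,-0.82,5],[63.7,127.8,0,0,0,-0.925,5],[75.2,135.7,0,0,0,-1.012,5],[84.6,141.1,0,0,0,-1.083,5]]'; python3 -m inch '[[0,0,0,0,0,0,5],[0,0,0,0,0,0,5]]'; python3 -c "
from h import *
s=ctrl.sense();y=np.radians(s['eef_rot'][2]);v=np.array([.576,-.0391])-s['eef_pos'][:2];print(v@[np.cos(y),np.sin(y)],v@[-np.sin(y),np.cos(y)],s['eef_rot'])"
```

```text
t: 10.35
eef_pos: [0.4593, -0.1485, 0.0907]
eef_rot: [180.0, -0.0, 43.1]
contact_force: [-0.2, 0.7, -2.2]
opening: 0.0138
finger_force: 40.0
t: 10.52
eef_pos: [0.4585, -0.1474, 0.0905]
eef_rot: [-180.0, 0.0, 42.7]
contact_force: [0.2, 0.5, -2.8]
opening: 0.0139
finger_force: 40.0
0.1597882166115288 -0.00023628137590729558 [-1.79987716e+02  3.43683792e-03  4.27363202e+01]
```

Aligned with the axis; insert.

```bash
python3 -m inch '[[4,0,0,0,0,0,5],[8,0,0,0,0,0,5],[11,0,0,0,0,0,5],[13,0,0,0,0,0,5],[15,0,0,0,0,0,5],[17,0,0,0,0,0,5],[19,0,0,0,0,0,5],[19,0,0,0,0,0,5]]'; python3 -c "
from h import *
s=ctrl.sense();print(s['eef_pos'],s['contact_force'],s['wrist_torque'])"
```

```text
t: 11.18
eef_pos: [0.4727, -0.1342, 0.0906]
eef_rot: [180.0, -0.0, 42.9]
contact_force: [0.2, 1.1, -1.8]
opening: 0.0138
finger_force: 40.0
[ 0.47268228 -0.13415768  0.09064482] [ 0.15938437  1.06226234 -1.80415948] [-0.10363126  0.1418491   0.02998079]
```

```bash
python3 -m inch '[[2,0,0,0,0,0,5],[4,0,0,0,0,0,5],[6,0,0,0,0,0,5],[8,0,0,0,0,0,5],[10,0,0,0,0,0,5],[12,0,0,0,0,0,5],[14,0,0,0,0,0,5],[15,0,0,0,0,0,5],[15,0,0,0,0,0,5]]'; python3 -c "
from h import *
s=ctrl.sense();y=np.radians(s['eef_rot'][2]);v=np.array([.576,-.0391])-s['eef_pos'][:2];print(v@[np.cos(y),np.sin(y)],v@[-np.sin(y),np.cos(y)])
for t in (2.5,6,11,17,23,29,35,41,47,53,58,62): a=np.radians(t); print(round(126*(1-np.cos(a)),1),round(-126*np.sin(a),1),round(a,3))"
```

```text
t: 11.93
eef_pos: [0.4836, -0.124, 0.0906]
eef_rot: [180.0, 0.0, 42.9]
contact_force: [-0.5, 0.0, -1.2]
opening: 0.0133
finger_force: 40.0
0.12551219820258178 -0.0007475384508173012
0.1 -5.5 0.044
0.7 -13.2 0.105
2.3 -24.0 0.192
5.5 -36.8 0.297
10.0 -49.2 0.401
15.8 -61.1 0.506
22.8 -72.3 0.611
30.9 -82.7 0.716
40.1 -92.2 0.82
50.2 -100.6 0.925
59.2 -106.9 1.012
66.8 -111.3 1.082
```

```bash
python3 -m inch '[[0.1,-5.5,0,0,0,0.044,5],[0.7,-13.2,0,0,0,0.105,5],[2.3,-24.0,0,0,0,0.192,5],[5.5,-36.8,0,0,0,0.297,5],[10.0,-49.2,0,0,0,0.401,5],[15.8,-61.1,0,0,0,0.506,5],[22.8,-72.3,0,0,0,0.611,5],[30.9,-82.7,0,0,0,0.716,5],[40.1,-92.2,0,0,0,0.82,5],[50.2,-100.6,0,0,0,0.925,5],[59.2,-106.9,0,0,0,1.012,5],[59.2,-106.9,0,0,0,1.012,5]]'; python3 -c "
from h import *
s=ctrl.sense();y=np.radians(s['eef_rot'][2]);v=np.array([.576,-.0391])-s['eef_pos'][:2];print(v@[np.cos(y),np.sin(y)],v@[-np.sin(y),np.cos(y)],s['eef_rot'][2],s['contact_force'],s['wrist_torque'])
p,d=ctrl.snapshot('side'); cv2.imwrite('pics/side5.png',cv2.resize(p[195:315,270:430,::-1],(640,480),interpolation=2))
for t in (2,4,6,8,10,12,14,16): a=np.radians(t); print(round(126*(1-np.cos(a)),1),round(-126*np.sin(a),1),round(a,3))"
```

```text
t: 12.93
eef_pos: [0.4535, -0.0048, 0.0905]
eef_rot: [180.0, 0.1, -15.3]
contact_force: [-3.4, -5.5, -0.4]
opening: 0.0139
finger_force: 40.5
0.12720910911312985 -0.000762645837964389 -15.298776529081707 [-3.35498269 -5.46161847 -0.4027304 ] [-0.84876752  0.83441471 -0.48774176]
0.1 -4.4 0.035
0.3 -8.8 0.07
0.7 -13.2 0.105
1.2 -17.5 0.14
1.9 -21.9 0.175
2.8 -26.2 0.209
3.7 -30.5 0.244
4.9 -34.7 0.279
```

View pics/side5.png

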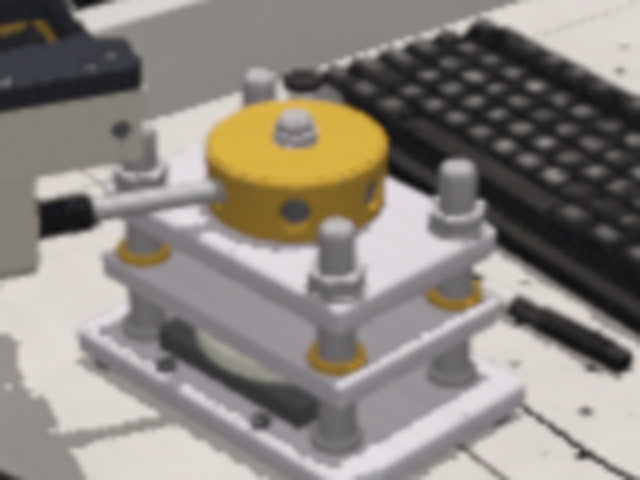

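The front hole is now at crop (295,210), which puts the collar about 15° from the stop with a lag of about 8°. Continuing carefully.

```bash
python3 -m inch '[[0.1,-4.4,0,0,0,0.035,5],[0.3,-8.8,0,0,0,0.07,5],[0.7,-13.2,0,0,0,0.105,5],[1.2,-17.5,0,0,0,0.14,5],[1.9,-21.9,0,0,0,0.175,5],[2.8,-26.2,0,0,0,0.209,5],[3.7,-30.5,0,0,0,0.244,5],[3.7,-30.5,0,0,0,0.244,5]]'; python3 -c "
from h import *
s=ctrl.sense();print(s['eef_rot'][2],s['contact_force'],s['wrist_torque'])"
```

```text
t: 13.65
eef_pos: [0.4644, 0.0227, 0.0902]
eef_rot: [179.9, 0.1, -29.1]
contact_force: [-7.3, -4.5, 0.0]
opening: 0.0137
finger_force: 40.6
-29.05123669889384 [-7.32406678 -4.53251155  0.0184199 ] [-0.67869199  1.04721899 -0.56105822]
```

```bash
python3 -m inch '[[0,-2.2,0,0,0,0.0175,5],[0.1,-4.4,0,0,0,0.035,5],[0.1,-4.4,0,0,0,0.035,5]]'; python3 -m inch '[[0,-2.2,0,0,0,0.0175,5],[0.1,-4.4,0,0,0,0.035,5],[0.1,-4.4,0,0,0,0.035,5]]'; python3 -c "
from h import *
s=ctrl.sense();print(s['eef_rot'][2],s['contact_force'],s['wrist_torque'])"
```

```text
t: 13.9
eef_pos: [0.4664, 0.0263, 0.0902]
eef_rot: [179.9, 0.2, -31.0]
contact_force: [-6.1, -3.4, 0.2]
opening: 0.0137
finger_force: 40.7
t: 14.15
eef_pos: [0.4687, 0.03, 0.0901]
eef_rot: [179.9, 0.2, -33.0]
contact_force: [-6.7, -4.1, -0.4]
opening: 0.0138
finger_force: 40.7
-33.014478824571285 [-6.69524231 -4.09383685 -0.43448467] [-0.55056043  1.1585695  -0.56856128]
```

```bash
python3 -m inch '[[0,-2.2,0,0,0,0.0175,5],[0,-2.2,0,0,0,0.0175,5]]'; python3 -m inch '[[0,-2.2,0,0,0,0.0175,5],[0.1,-4.4,0,0,0,0.035,5],[0.1,-4.4,0,0,0,0.035,5]]';  python3 -c "
from h import *
s=ctrl.sense();print(s['eef_rot'][2],s['contact_force'],s['wrist_torque'])
p,d=ctrl.snapshot('side'); cv2.imwrite('pics/side6.png',cv2.resize(p[195:315,270:430,::-1],(640,480),interpolation=2))"
```

```text
t: 14.32
eef_pos: [0.4698, 0.0318, 0.0901]
eef_rot: [179.9, 0.2, -34.0]
contact_force: [-6.5, -3.9, -0.9]
opening: 0.0137
finger_force: 40.8
t: 14.57
eef_pos: [0.4723, 0.0353, 0.0901]
eef_rot: [179.9, 0.2, -36.0]
contact_force: [-8.0, -4.9, -0.5]
opening: 0.0139
finger_force: 41.3
-36.03261986419072 [-7.96497775 -4.93168431 -0.46415652] [-0.73594175  1.28405168 -0.76215653]
```

View pics/side6.png

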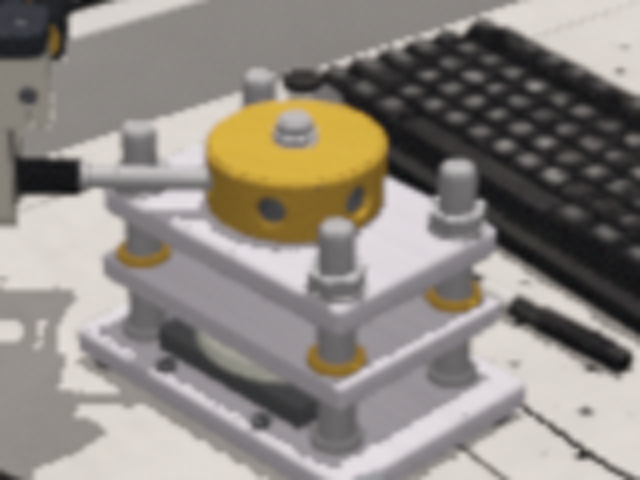

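Front holes are now at crop (270,209) and (356,198), so the collar is at about 150°, around the stop. One more small push should confirm it by force.

```bash
python3 -m inch '[[0,-2.2,0,0,0,0.0175,5],[0,-2.2,0,0,0,0.0175,5],[0,-2.2,0,0,0,0.0175,5]]'; python3 -c "
from h import *
s=ctrl.sense();print(s['eef_rot'][2],s['contact_force'],s['wrist_torque'])"; python3 -m inch '[[0,-2.2,0,0,0,0.0175,5],[0,-2.2,0,0,0,0.0175,5],[0,-2.2,0,0,0,0.0175,5]]';  python3 -c "
from h import *
s=ctrl.sense();print(s['eef_rot'][2],s['contact_force'],s['wrist_torque'])
p,d=ctrl.snapshot('side'); h=cv2.cvtColor(p[:,:,::-1].copy(),cv2.COLOR_BGR2HSV)
print(h[243:252:2,322:368,2])"
```

```text
t: 14.87
eef_pos: [0.4734, 0.0369, 0.09]
eef_rot: [179.8, 0.2, -37.0]
contact_force: [-7.5, -5.0, -0.2]
opening: 0.0138
finger_force: 41.5
-36.98897447881743 [-7.540349   -5.01008322 -0.20309337] [-0.84353598  1.29917092 -0.71428151]
t: 15.12
eef_pos: [0.4747, 0.0386, 0.09]
eef_rot: [179.8, 0.2, -38.0]
contact_force: [-7.2, -4.7, -1.3]
opening: 0.0142
finger_force: 41.8
-37.991754474006214 [-7.22896831 -4.72356278 -1.31257456] [-0.93985169  1.32007873 -0.77467106]
[[128 117 115 114 115 116 116 118 121 122 122 124 123 122 123 123 123 125
  127 128 127 130 130 130 130 129 127 126 126 127 126 126 126 124 119 101
   73  62  79 108 122 118 116 138 193 222]
 [115 111 113 113 115 116 116 118 119 121 122 116 100  71  63  66  75  91
  112 126 129 127 127 128 127 128 126 126 127 127 128 127 126 121 102  77
   69  73 104 138 143 122 117 139 191 221]
 [127 114 114 115 116 117 118 119 119 120 123 121  99  65  61  64  64  67
   79 104 124 127 127 127 127 127 127 128 129 128 127 127 125 120 105  84
   93 127 164 168 134 119 126 175 213 222]
 [151 141 125 118 116 117 117 120 119 121 123 125 128 115  87  73  72  75
   90 111 124 126 127 126 128 128 128 128 129 141 151 156 160 152 139 137
  149 159 153 132 124 140 180 213 223 224]
 [196 160 151 145 138 132 124 121 120 121 122 124 128 137 143 144 139 137
  133 128 128 128 129 128 128 127 126 128 154 180 188 190 189 188 187 172
  142 127 133 151 184 212 222 224 224 224]]
```

```bash
cat >> h.py <<'E'
def hole(g):
    "dark centroid of holes in full side grey"
    w=np.clip(100-g[240:253].astype(float),0,None); u=np.arange(640); out=[]
    for a,b in((327,349),(350,363)): ww=w[:,a:b]; out.append((ww.sum(0)@u[a:b])/ww.sum())
    return out
def shank(n,d,s):
    "bar yaw from depth points between collar face and gripper"
    C=cloud(n,d); y=np.radians(s["eef_rot"][2]); w=np.array([np.cos(y),np.sin(y)]); r=C[...,:2]-s["eef_pos"][:2]; t=r@w; q=r@[-w[1],w[0]]
    m=(t>.045)&(t<.08)&(abs(q)<.025)&(abs(C[...,2]-.109)<.008); c=np.polyfit(t[m],q[m],1); return m.sum(),np.degrees(np.arctan(c[0])),c[1]
E
python3 - <<'E'
from h import *
for k in("side5","side6"):
    i=cv2.resize(cv2.imread(f"pics/{k}.png"),(160,120),interpolation=cv2.INTER_AREA); g=np.full((480,640),255,np.uint8); g[195:315,270:430]=cv2.cvtColor(i,cv2.COLOR_BGR2HSV)[...,2]; print(k,hole(g))
s=ctrl.sense(); p,d=ctrl.snapshot("side"); print(hole(p.max(2)),shank("side",d,s))
p,d=ctrl.snapshot("top"); print(shank("top",d,s)); cv2.imwrite("pics/top7.png",p[...,::-1])
b=lambda f:cv2.imread(f)
def peg(f):
    im=b(f);h=cv2.cvtColor(im,cv2.COLOR_BGR2HSV);v,u=np.mgrid[:480,:640]; m=(h[...,0]>12)&(h[...,0]<35)&(h[...,1]>90)
    c=proj("top",[.576,-.0391,.124]); r=np.hypot(u-c[0],v-c[1]); m&=(r>22.5)&(r<32); 
    X=[onz("top",a,e,.1)[:2]-[.576,-.0391] for a,e in zip(u[m],v[m])]; X=np.array(X); A=np.degrees(np.arctan2(X[:,1],X[:,0])); print(f,sorted(zip(A.round(),(np.hypot(*X.T)*1e3).round())))
peg("pics/top0.png");peg("pics/top7.png")
E
```

```text
side5 [np.float64(343.1419828641371), np.float64(361.85)]
side6 [np.float64(337.1849568434032), np.float64(358.412987012987)]
[np.float64(337.19053398058253), np.float64(358.3859649122807)] (np.int64(180), np.float64(-11.6042556456867), np.float64(0.011313998094496989))Traceback (most recent call last):
  File "<stdin>", line 5, in <module>
  File "h.py", line 31, in shank
    m=(t>.045)&(t<.08)&(abs(q)<.025)&(abs(C[...,2]-.109)<.008); c=np.polyfit(t[m],q[m],1); return m.sum(),np.degrees(np.arctan(c[0])),c[1]
                                                                  ~~~~~~~~~~^^^^^^^^^^^^^
    raise TypeError("expected non-empty vector for x")
TypeError: expected non-empty vector for x
```

The hole centroids did not move (337.18 to 337.19) while the bar advanced another 2°, so the collar is on its stop. Back off the slack and check whether the bar has turned in the grip.

```bash
python3 -m inch '[[0.1,4.4,0,0,0,-0.035,5],[0.7,13.2,0,0,0,-0.105,5],[1.9,21.9,0,0,0,-0.175,5],[2.8,26.2,0,0,0,-0.209,5],[2.8,26.2,0,0,0,-0.209,5],[2.8,26.2,0,0,0,-0.209,5]]'
python3 - <<'E'
from h import *
s=ctrl.sense(); print(s["contact_force"],s["wrist_torque"],s["eef_rot"]); p,d=ctrl.snapshot("side"); print(hole(p.max(2)))
cv2.imwrite("pics/side8.png",p[...,::-1]);np.save("pics/side8.npy",d)
C=cloud("side",d); y=np.radians(s["eef_rot"][2]); w=np.array([np.cos(y),np.sin(y)]); r=C[...,:2]-s["eef_pos"][:2]; t=r@w; q=r@[-w[1],w[0]]
for a in range(20,90,7):
    m=(t>a/1e3)&(t<a/1e3+.007)&(abs(q)<.02)&(abs(C[...,2]-.109)<.009); print(a,m.sum(), (np.percentile(q[m],[5,50,95])*1e3).round(1) if m.any() else "", (C[...,2][m].max()*1e3).round(1) if m.any() else "")
E
```

```text
t: 15.77
eef_pos: [0.4627, 0.0167, 0.0907]
eef_rot: [-180.0, -0.0, -26.1]
contact_force: [0.1, 0.8, -0.7]
opening: 0.0139
finger_force: 40.0
[ 0.10642638  0.84472922 -0.7265922 ] [ 0.07392283  0.21486819 -0.02327182] [-1.79988348e+02 -1.76090774e-02 -2.61143582e+01]
[np.float64(337.17439024390245), np.float64(358.3905472636816)]
20 44 [-9.6 -5.9  2.3] 117.7
27 40 [-8.4 -6.1  1.8] 117.4
34 32 [-8.1 -5.5  0.6] 117.4
41 24 [-7.3 -4.4 -1.2] 115.8
48 25 [-7.2 -4.7 -1.2] 116.2
55 27 [-6.6 -4.7  0.4] 116.3
62 26 [-7.2 -3.4  0.2] 115.5
69 23 [-7.7 -4.1 -1.4] 115.3
76 24 [-8.8 -4.7  0.8] 115.3
83 38 [-13.4  -5.8  -1.2] 116.8
```

Bar is straight in the grip, free in the hole, and the collar has not moved. Pull out and lift.

```bash
python3 -m inch '[[-3,0,0,0,0,0,5],[-9,0,0,0,0,0,5],[-17,0,0,0,0,0,5],[-25,0,0,0,0,0,5],[-32,0,0,0,0,0,5],[-38,0,-2,0,0,0,5],[-40,0,-8,0,0,0,5],[-40,0,-20,0,0,0,5],[-40,0,-34,0,0,0,5],[-40,0,-46,0,0,0,5],[-40,0,-50,0,0,0,5],[-40,0,-50,0,0,0,5]]'; python3 -c "
from h import *
print(delta((.445,-.1828,.0817),-7.86))
p,d=ctrl.snapshot('side');print(hole(p.max(2)))"
```

```text
t: 16.82
eef_pos: [0.4272, 0.0347, 0.1417]
eef_rot: [-179.9, -0.1, -26.1]
contact_force: [-0.1, -0.2, -1.2]
opening: 0.0136
finger_force: 40.0
(array([111.6, 187.5,  60.1]), array([-0.0006, -0.0023, -0.3184]))
[np.float64(337.17533252720676), np.float64(358.3882063882064)]
```

```bash
python3 -m inch '[[4,8,0,0,0,-0.01,5],[12,22,0,0,0,-0.04,5],[24,40,0,0,0,-0.07,5],[37,62,0,0,0,-0.11,5],[50,84,0,0,0,-0.15,5],[63,106,0,0,0,-0.19,5],[76,128,0,0,0,-0.23,5],[89,150,0,0,0,-0.26,5],[100,168,0,0,0,-0.29,5],[108,181,0,0,0,-0.31,5],[111.6,187.5,0,0,0,-0.318,5],[111.6,187.5,0,0,0,-0.318,5]]';python3 -m inch '[[0,0,8,0,0,0,5],[0,0,22,0,0,0,5],[0,0,38,0,0,0,5],[0,0,52,0,0,0,5],[0,0,60,0,0,0,5],[0,0,60,0,0,0,5],[0,0,60,0,0,0,5]]'; python3 -c "
from h import *
print(delta((.445,-.1828,.0317),-7.86))"
```

```text
t: 17.87
eef_pos: [0.444, -0.1837, 0.1399]
eef_rot: [-180.0, 0.1, -8.0]
contact_force: [-0.1, 0.1, -1.2]
opening: 0.0138
finger_force: 40.0
t: 18.45
eef_pos: [0.4442, -0.1822, 0.0804]
eef_rot: [-180.0, 0.0, -7.9]
contact_force: [-0.0, -0.1, -1.9]
opening: 0.0137
finger_force: 40.0
(array([ 0.9,  0.5, 48.7]), array([-0.0003,  0.0008, -0.0001]))
```

```bash
python3 -m inch '[[0.9,0.5,6,0,0,0,5],[0.9,0.5,15,0,0,0,5],[0.9,0.5,25,0,0,0,5],[0.9,0.5,34,0,0,0,5],[0.9,0.5,41,0,0,0,5],[0.9,0.5,45,0,0,0,5],[0.9,0.5,47,0,0,0,5],[0.9,0.5,48,0,0,0,5],[0.9,0.5,48,0,0,0,5]]'
```

```text
t: 19.2
eef_pos: [0.4452, -0.1835, 0.0326]
eef_rot: [180.0, -0.0, -7.9]
contact_force: [0.1, 0.2, -2.0]
opening: 0.0134
finger_force: 40.0
```

```bash
python3 -m inch '[[0,0,0.5,0,0,0,5],[0,0,1,0,0,0,5],[0,0,1,0,0,0,5],[0,0,1,0,0,0,16],[0,0,1,0,0,0,20],[0,0,1,0,0,0,30],[0,0,1,0,0,0,45],[0,0,1,0,0,0,50],[0,0,1,0,0,0,50],[0,0,1,0,0,0,50]]'; python3 -m inch '[[0,0,-5,0,0,0,50],[0,0,-18,0,0,0,50],[0,0,-38,0,0,0,50],[0,0,-65,0,0,0,50],[0,0,-95,0,0,0,50],[0,0,-125,0,0,0,50],[-10,0,-150,0,0,0,50],[-35,0,-165,0,0,0,50],[-65,0,-170,0,0,0,50],[-90,0,-170,0,0,0,50],[-100,0,-170,0,0,0,50],[-100,0,-170,0,0,0,50]]'
python3 - <<'E'
from h import *
P={n:ctrl.snapshot(n) for n in("top","side")}
print(hole(P["side"][0].max(2)))
o=np.zeros((600,800,3),np.uint8)
o[:,:]=cv2.resize(P["side"][0][200:380,220:460,::-1],(800,600),interpolation=2); cv2.imwrite("pics/end.png",o)
for n in P:
    C=cloud(n,P[n][1]); X0=np.array([.445,-.1842]);a=np.radians(-8.2); w=np.array([np.cos(a),np.sin(a)]); r=C[...,:2]-X0; t=r@w; s=r@[-w[1],w[0]]
    for a,b in((-.04,-.02),(0,.02),(.072,.1)):
        m=(t>a)&(t<b)&(abs(s)<.012)&(C[...,2]>.04)&(C[...,2]<.066)
        print(n,a,m.sum(),(np.percentile(s[m],3)+np.percentile(s[m],97))/2*1e3,np.percentile(C[...,2][m],90)) if m.any() else print(n,a,0)
E
```

```text
t: 20.03
eef_pos: [0.4452, -0.1835, 0.0316]
eef_rot: [180.0, -0.0, -7.9]
contact_force: [-0.0, -0.7, 0.2]
opening: 0.0476
finger_force: 0.0
t: 21.03
eef_pos: [0.3449, -0.1695, 0.202]
eef_rot: [180.0, -0.0, -7.9]
contact_force: [-0.3, -1.0, -0.4]
opening: 0.0499
finger_force: 0.0
[np.float64(337.1766138855055), np.float64(358.3974683544304)]
top -0.04 3 6.806635082362447 0.056256952159124386
top 0 88 0.6159684224991538 0.05868843293310253
top 0.072 80 0.6157104052815958 0.056296147892792206
side -0.04 156 -1.3174718095771174 0.05813109371938868
side 0 156 -1.5233087709418123 0.0579343407495459
side 0.072 110 -1.359460078448735 0.05591466482507733
```

View pics/end.png

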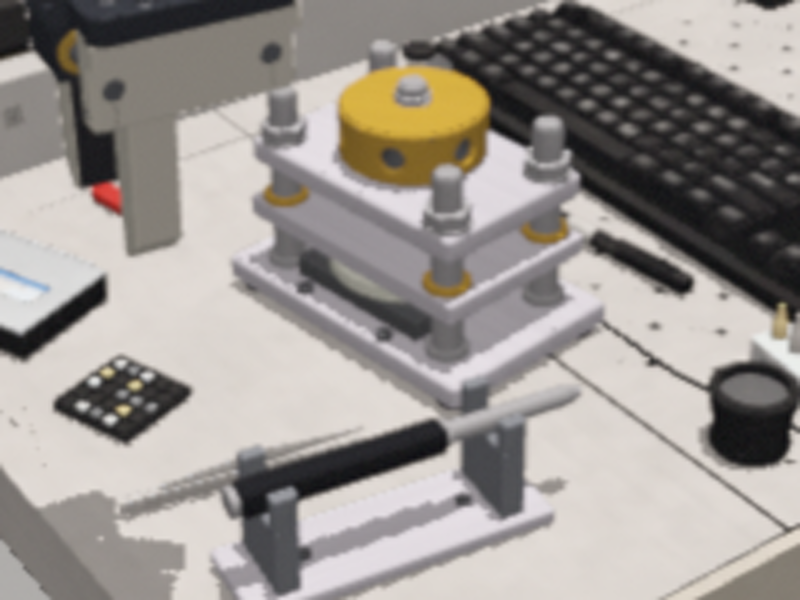

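The bar lies in both forks ((270,495) and (490,420)), the tray, loupe and box are where they were, and the collar holes stand at the stop position. I'm handing it in.

```bash
python3 -c "
from cell import ctrl
print(ctrl.hand_in())"
```

```text
the job is handed in; nothing more can be done
None
```

I handed the job in at about 21 s: the collar is against its stop, judged from the camera because its holes stopped moving as the bar was pushed on, and the bar is back in both forks. The bystanders in view were undisturbed; I did not measure the platen's force on the wafer, and the hand-in gave no verdict.

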